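# Lay out a spread-plating station around the inoculating turntable

### The job

Set out the bench for spread plating as one straight row, parallel to the robot's left-right direction, in working order from the robot's left to its right: specimen pot, dilution vial, inoculating turntable (it stays where it is) with the culture plate lying on the centre of its platform, and discard beaker; the diluent bottle stands straight behind the turntable, on the side away from the robot. Leave a gap of two to three centimetres between neighbours, measured between their widest parts. Keep everything upright, set each thing down gently without dropping it, and leave the timer, the carton and the small tube rack where they are.

Things in the scene. Friction and masses are not known exactly. Their poses are not given: they have to be found in the camera images.
- turntable: Inoculating turntable, fixed, never turned: grey round foot, diameter 100 mm (its widest, up to 15 mm high), thin column, round aluminium platform of diameter 90 mm with dark centring rings, flat top 58 mm above the bench, spinning freely about the vertical axis. Origin: centre of the foot's underside, on that axis; x points away from the robot (behind), y to its left, z up.
- plate: Culture plate: flat round lidded clear dish with a pale amber filling, diameter 60 mm, 15 mm high, about 35 g. Origin at the centre of its underside, z up. Round: its yaw does not matter.
- pot: Specimen pot: squat translucent round pot with a paper band and a wide flat white screw lid; 72 mm high, body diameter 54 mm, lid diameter 60 mm (its widest; the lid is the top 16 mm), about 110 g. Origin at the centre of its underside, z up. Its gap to neighbours counts from the lid's edge.
- vial: Dilution vial: the smallest container, a slim glass vial with a paper band and a black cap; diameter 28 mm, 57 mm high (the cap, diameter 24 mm, is the top 12 mm), about 30 g. Origin at the centre of its underside, z up. 
- beaker: Discard beaker: empty open translucent round beaker with straight sides, diameter 50 mm outside, 70 mm high, wall 2.5 mm, tiny spout, about 50 g. Origin at the centre of its underside, z up. The spout's direction does not matter.
- bottle: Diluent bottle: the tallest container, 95 mm high, a round pale bottle of diameter 50 mm with straight sides up to 60 mm, a shoulder and a grey screw cap of diameter 32 mm (top 19 mm), about 150 g. Origin at the centre of its underside, z up. 
- timer: Bystander, leave alone: flat white square timer, 62 x 62 mm, 22 mm high, loose on the bench. Origin at the centre of its underside, z up. 
- carton: Bystander, leave alone: small upright paper carton with a brown band, 50 (x) x 40 (y) mm, 65 mm high, loose. Origin at the centre of its underside, z up. 
- tube_rack: Bystander, leave alone: small grey rack holding five microtubes with white caps, 45 (x) x 70 (y) mm, 42 mm high to the caps, loose. Origin at the centre of its underside, z up. 
Things that resemble listed ones, but are neither listed nor needed, are in the scene too. What is shaped like the turntable but red is not meant.

How it is judged (in metres and radians):
At the end, for the whole second after the job is handed in: Plate flat on the platform within 12 mm of its centre. Left to right pot, vial, turntable, beaker; bottle behind the turntable. Each gap 25 mm plus or minus 13 mm, each within 15 mm of the turntable's centre line; all five upright within 0.1 rad, on the bench or platform, released, at rest (horizontal distance between plate and turntable below 0.012 m and z of plate in the frame of turntable between 0.054 and 0.063 m and y of vial in the frame of turntable between 0.076 and 0.102 m and horizontal distance between pot and vial between 0.056 and 0.082 m and y of pot in the frame of turntable between 0.132 and 0.184 m and y of beaker in the frame of turntable between -0.113 and -0.087 m and x of bottle in the frame of turntable between 0.087 and 0.113 m and y of bottle in the frame of turntable between -0.015 and 0.015 m and x of vial in the frame of turntable between -0.015 and 0.015 m and x of pot in the frame of turntable between -0.015 and 0.015 m and x of beaker in the frame of turntable between -0.015 and 0.015 m and angle between each of plate, pot, vial, beaker, bottle's own z axis and vertical below 0.1 rad and linear speed of each of plate, pot, vial, beaker, bottle below 0.01 m/s and height (world z) of each of pot, vial, beaker, bottle below 0.006 m); the robot touches nothing.
It fails at once if one of the five things is tipped over (leans more than 35 degrees) (angle between any of plate, pot, vial, beaker, bottle's own z axis and vertical above 0.61 rad).
It fails at once if the timer, the carton or the tube rack is shifted more than 25 mm (distance of any of timer, carton, tube_rack from where it was at the start of the episode above 0.025 m).
It fails at once if one of the five things is dropped or thrown: it moves faster than 0.5 m/s (a fall of 13 mm) with no finger on it ((contact force between plate and the fingers below 0.05 N and linear speed of plate above 0.5 m/s) or (contact force between pot and the fingers below 0.05 N and linear speed of pot above 0.5 m/s) or (contact force between vial and the fingers below 0.05 N and linear speed of vial above 0.5 m/s) or (contact force between beaker and the fingers below 0.05 N and linear speed of beaker above 0.5 m/s) or (contact force between bottle and the fingers below 0.05 N and linear speed of bottle above 0.5 m/s)).
It fails at once if the plate is slammed or pressed onto the turntable with more than 30 N (contact force between plate and turntable above 30 N).
It also fails if it takes over 128 s, if anything falls off the work surface, if the arm or the gripper's body presses on something with over 40 N, if the wrist force passes 120 N, or if a joint passes its speed limit or range.

### The arm

A 7-joint arm with a two-finger parallel gripper is mounted at the origin on the work surface. World frame = base frame: x ahead of the robot, y to its left, z up, the work surface at z = 0. Lengths are in mm, angles in rad, forces in N, time in s.
With the tool pointing down it reaches from about 425 to 950 mm from the base axis. Payload 16.7 kg.
Tool frame: the origin (TCP) lies at the very end of the fingers, on their centre line; the grasp point (between the pads) lies 19 mm behind it; z points along the fingers, y is the line along which they close (so a half turn about z gives the same grasp; the last joint's range is limited). The gripper opens to 94 mm and grips with 3 to 60 N. Pads are 16 mm wide; open, the fingers measure 119 mm over their backs; the gripper's body (75 mm by 177 mm) begins 78 mm behind the grasp point.
Start: joints at [1.004, 0.426, 0.074, 1.606, -0.034, 1.111, -0.067], TCP at [273.847, -616.913, 205.467] pointing down, gripper open.
Joint ranges: [-2.85, 2.85], [-0.5, 2.14], [-1.23, 1.37], [0.21, 2.46], [-1.02, 4.16], [0.16, 2.05], [-2.73, 2.73]. Speed limits (rad/s): [1.89, 1.89, 2.39, 2.39, 3.01, 3.01, 3.01].

### API

Orientations are given as a 3x3 rotation matrix whose columns are the frame's x, y, z axes.
In Python, from workcell import ctrl gives the robot as it stands. The module is installed in compiled form; this text tells all that it offers.
- The arm moves only by the tool servo_tool, never from a script. Its argument "steps" is one flat list of numbers, 7 for each row, row after row: the turn, a rotation vector about the world's x, y, z in units of 8 degrees (1.0 is 8 degrees), then the shift along the world's x, y, z in mm, then the closure, from -1 (fully open) to 1 (shut). In form: [rx, ry, rz, tx, ty, tz, gripper, rx, ry, rz, tx, ty, tz, gripper, ...]. A call has 1 to 5 rows; each row is the pose to reach, as a shift and turn from the pose commanded when the call began; what a row does not reach only later rows make up. A row lasts 1/8 s, in which the tool goes at most 62.5 mm and 10.7 degrees, less where a joint would pass 70% of its speed; a pose out of reach is approached as far as the arm can. A call with a gripper value outside its range is refused whole. The fingers move at their own pace and stop on an object; "newtons" is the grip in N (left out, the last holds). Time passes only in rows, so rows that repeat a pose let the fingers close. It gives the time, the measured TCP pose, the force, the opening and the grip force at its end, in the units of the state.
- ctrl.get_obs(): the state, without advancing time (a new reading comes with each control period).
- ctrl.read_camera(name): name is "scene" or "top"; returns (picture, depth): 480x640x3 uint8, blue, green, red; 480x640 float32, mm along the optical axis (not along the pixel's ray), 0 where there is no reading.
- ctrl.get_calibration(name): a dict with "camera_matrix" (3x3 intrinsics, pixels), "pose" (4x4, takes a point from camera to world coordinates). Camera axes: x right, y down, z forward; pixel columns grow to the right and rows downward; lengths in mm; the calibration is good to about 2 mm. A picture is of the moment at which its call begins. get_calibration takes no time and is no camera call.
- ctrl.hand_in(): hands the job in; it is judged then, once.
The state is a dict: "time_s": time; "qpos": joint angles; "qd": joint speeds; "effort": joint torques, N m; "tcp_pos": TCP position; "tool_rot": TCP orientation; "contact_force": force on the tool from outside, world axes, zero at the start; "ft_torque": the same for the moment, N m; "grip_width": opening from 0.0 (shut) to 1.0 (fully open); "grasp_force": force on a finger pad.
Only numpy, scipy, OpenCV 4.12 (cv2) and the standard library are available. Lean on these libraries where they do the work, as an engineer would, in place of code of your own. Each camera call takes 0.05 s, during which the arm holds its last target. There are 200 camera calls.

## Working session

There is one attempt and no reset: what is moved stays moved. The work goes in short steps, Python scripts to look and compute and a tool call to move; the robot and the scene stay as the last step left them, time stands still between calls to the robot, and variables do not carry over. Pictures are saved under pics/ and viewed, at most 14 in all, crops included, and the job is handed in when it is done.

Besides the shell and the picture viewer there is one more tool, called after "Request:" by a JSON object that holds its "api" and its "payload". servo_tool: Moves the arm, as the interface text tells. Its arguments: {"type":"object","properties":{"steps":{"type":"array","items":{"type":"number"}},"newtons":{"type":"number"}},"required":["steps"]}

```bash
mkdir -p pics
cat > h.py <<'E'
import numpy as np, cv2
from workcell import ctrl
def cap(tag):
    for n in ("scene","top"):
        im,d=ctrl.read_camera(n); cv2.imwrite(f"pics/{tag}_{n}.png",im); np.save(f"{tag}_{n}.npy",d)
def pts(tag,n):
    d=np.load(f"{tag}_{n}.npy"); c=ctrl.get_calibration(n); K=np.array(c["camera_matrix"]); T=np.array(c["pose"])
    v,u=np.mgrid[:480,:640]; p=np.stack([(u-K[0,2])/K[0,0]*d,(v-K[1,2])/K[1,1]*d,d],-1)
    P=p@T[:3,:3].T+T[:3,3]; P[d==0]=np.nan; return P
E
python3 - <<'E'
from h import *
cap("a")
for n in("scene","top"): print(ctrl.get_calibration(n))
o=ctrl.get_obs(); print(o["tcp_pos"],o["tool_rot"],o["grip_width"],o["time_s"])
E
```

```text
{'camera_matrix': array([[539.04126732,   0.        , 314.99499719],
       [  0.        , 539.04126732, 240.50537551],
       [  0.        ,   0.        ,   1.        ]]), 'pose': array([[-7.04938615e-01,  3.90100236e-01, -5.92354080e-01,
         1.11131547e+03],
       [ 7.09223294e-01,  3.78283954e-01, -5.94897949e-01,
         5.94437764e+02],
       [-7.99178656e-03, -8.39477848e-01, -5.43335140e-01,
         5.87732636e+02],
       [ 0.00000000e+00,  0.00000000e+00,  0.00000000e+00,
         1.00000000e+00]])}
{'camera_matrix': array([[458.44097722,   0.        , 324.19379285],
       [  0.        , 458.44097722, 235.96503775],
       [  0.        ,   0.        ,   1.        ]]), 'pose': array([[-4.03007865e-02, -9.79014723e-01,  1.99764907e-01,
         3.29835977e+02],
       [-9.99179375e-01,  4.02976773e-02, -4.08327614e-03,
         7.99497884e+00],
       [-4.05247431e-03, -1.99765535e-01, -9.79835348e-01,
         1.04194576e+03],
       [ 0.00000000e+00,  0.00000000e+00,  0.00000000e+00,
         1.00000000e+00]])}
[ 273.68401794 -616.57016076  204.82407814] [[ 9.13996441e-01  4.05721855e-01 -5.30983461e-04]
 [ 4.05722199e-01 -9.13995810e-01  1.07528503e-03]
 [-4.90500219e-05 -1.19823847e-03 -9.99999281e-01]] 0.9987735764921613 0.1
```

View pics/a_top.png

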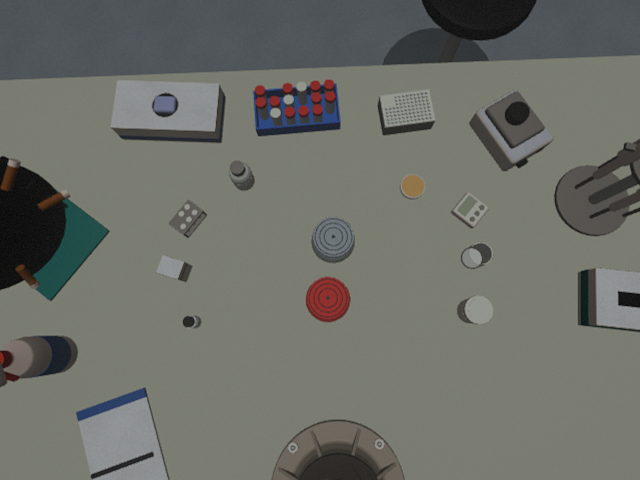

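View pics/a_scene.png

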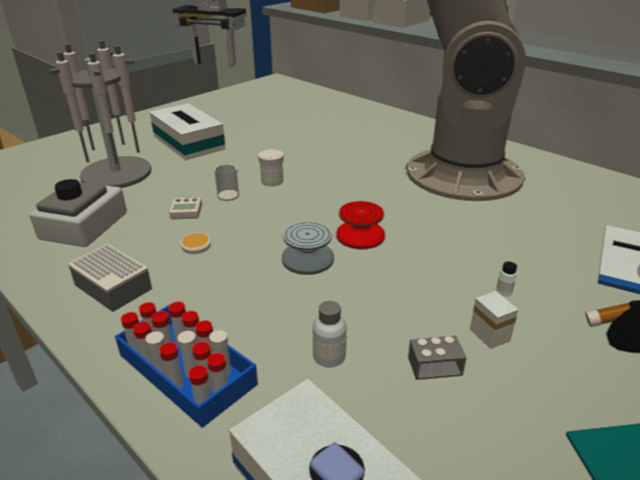

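The top view shows these, with pixels (column, row):

| Thing | Pixel | Could be confused with |
|---|---|---|
| Turntable | (333,240) grey | Red one at (328,299) |
| Plate | (412,187) amber | – |
| Pot | (478,310) white lid | Beaker |
| Beaker | (475,257) open | Pot |
| Vial | (191,321) black cap | Tubes in the blue rack at (297,108) |
| Bottle | (240,173) grey cap | Wash bottle at (35,357) |

The bystanders are the timer (470,209), carton (173,267) and rack (187,218).

Run:
```python
from h import *
P=pts("a","top");S=pts("a","scene").reshape(-1,3)
names=dict(turn=(333,240),red=(328,299),plate=(412,187),pot=(478,310),beaker=(475,257),vial=(191,321),bottle=(240,173),timer=(470,209),carton=(173,267),rack=(187,218))
m=(P[...,2]>7).astype(np.uint8); n,lab,st,ce=cv2.connectedComponentsWithStats(m,connectivity=4)
def circ(Q):
    if len(Q)<5: return None
    (c,r)=cv2.minEnclosingCircle(Q[:,:2].astype(np.float32)); return np.round(c,1),round(r,1)
for k,(u,v) in names.items():
    w=lab[max(0,v-12):v+12,u-12:u+12]; ids=w[w>0]
    if not len(ids): print(k,"none",P[v,u]);continue
    i=np.bincount(ids).argmax(); Q=P[lab==i]; zt=np.percentile(Q[:,2],97); T=Q[Q[:,2]>zt-5]
    c0=T[:,:2].mean(0)
    s=S[(np.hypot(*(S[:,:2]-c0).T)<48)&(S[:,2]>4)]; zs=np.percentile(s[:,2],97); s2=s[s[:,2]>zs-5]
    print(k,len(Q),"z",zt.round(1),"topc",circ(T),"mean",c0.round(1),"| scene z",zs.round(1),circ(s2),s2[:,:2].mean(0).round(1))
a=cv2.imread("pics/a_top.png");b=cv2.imread("pics/a_scene.png")
A=cv2.resize(a[150:350,150:510],None,fx=2.2,fy=2.2,interpolation=2)
cv2.imwrite("pics/c1.png",np.clip(A*1.6,0,255).astype(np.uint8))
```

```text
turn 1558 z 62.4 topc (array([529.6, -15.9]), 45.2) mean [529.7 -16. ] | scene z 58.9 (array([528.9, -13.8]), 46.4) [530.6 -11.2]
red 1560 z 62.0 topc (array([397.3,   1.5]), 44.9) mean [396.9   1.2] | scene z 59.1 (array([396.6,   2.1]), 47.0) [398.3   5.7]
plate 510 z 19.5 topc (array([ 651.5, -207. ]), 30.6) mean [ 650.9 -207.3] | scene z 16.2 (array([ 647.8, -204.5]), 32.8) [ 650.8 -203.3]
pot 818 z 76.3 topc (array([ 359. , -311.9]), 30.0) mean [ 358.9 -312.1] | scene z 73.2 (array([ 357.8, -310.9]), 34.2) [ 359.9 -307. ]
beaker 512 z 72.7 topc (array([ 477.2, -327.6]), 27.6) mean [ 475.7 -329. ] | scene z 69.1 (array([ 473.9, -326.5]), 28.7) [ 475.5 -326.1]
vial 196 z 59.6 topc (array([359.6, 298.7]), 11.8) mean [359.1 298.7] | scene z 56.9 (array([358.2, 301.1]), 12.9) [359.3 302. ]
bottle 561 z 98.1 topc (array([684.6, 187.7]), 16.4) mean [684.7 188.2] | scene z 94.8 (array([683.2, 190.3]), 16.8) [684.6 191.9]
timer 753 z 26.8 topc (array([ 588.2, -334.7]), 39.8) mean [ 588.1 -334.9] | scene z 23.9 (array([ 587.5, -330.7]), 40.9) [ 589.  -329.7]
carton 590 z 68.5 topc (array([476., 337.]), 31.1) mean [475.8 337.2] | scene z 65.4 (array([473.8, 339.3]), 31.8) [476.1 341. ]
rack 657 z 44.5 topc (array([593., 312.]), 37.6) mean [594.2 311. ] | scene z 41.8 (array([589.8, 316.5]), 40.1) [592.2 317.4]
```

View pics/c1.png

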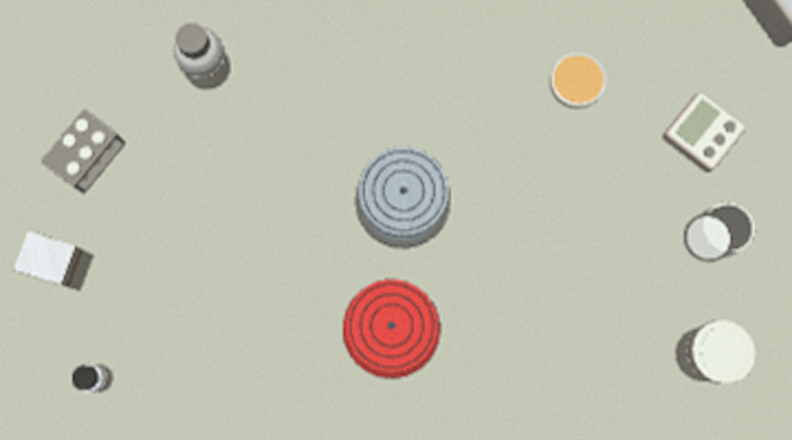

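The crop confirms the choices: the grey turntable at (403,197) has the red decoy in front of it at (391,328). The amber plate is at (578,79), the open beaker at (708,238), the white-lidded pot at (722,352), the black-capped vial at (88,377) and the bottle at (200,50). Pot first.

Request:
{"api": "servo_tool", "payload": {"steps": [8.25e-09,0,8.25,85,306,-55,-1,0,0,8.25,85,306,-55,-1,0,0,8.25,85,306,-55,-1,0,0,8.25,85,306,-55,-1,0,0,8.25,85,306,-55,-1], "newtons": 20}}

```text
time_s: 0.72
tcp_pos: [356.4, -318.3, 151.8]
tool_rot: [[0.208, 0.978, 0.0], [0.978, -0.208, -0.0], [-0.0, 0.0, -1.0]]
contact_force: [1.8, -0.4, -0.8]
grip_width: 1.0
grasp_force: 0.0
```

Request:
{"api": "servo_tool", "payload": {"steps": [0,0,1.5,1,2,0,-1,0,0,1.5,1,2,0,-1,0,0,1.5,1,2,0,-1,0,0,1.5,1,2,0,-1]}}

```text
time_s: 1.23
tcp_pos: [357.0, -318.9, 152.1]
tool_rot: [[0.01, 1.0, -0.0], [1.0, -0.01, 0.0], [0.0, -0.0, -1.0]]
contact_force: [-0.5, -0.4, -0.2]
grip_width: 0.998
grasp_force: 0.0
```

Request:
{"api": "servo_tool", "payload": {"steps": [0,0,0,2,8,-40,-1,0,0,0,2,8,-80,-1,0,0,0,2,8,-108,-1,0,0,0,2,8,-108,-1,0,0,0,2,8,-108,0.3]}}

```text
time_s: 1.85
tcp_pos: [359.7, -310.8, 45.0]
tool_rot: [[0.007, 1.0, 0.001], [1.0, -0.007, -0.0], [-0.0, 0.001, -1.0]]
contact_force: [-0.2, -0.0, -0.1]
grip_width: 0.924
grasp_force: 0.0
```

Request:
{"api": "servo_tool", "payload": {"steps": [0,0,0,0,0,0,0.6,0,0,0,0,0,0,0.6,0,0,0,0,0,0,0.6,0,0,0,0,0,0,0.6]}}

```text
time_s: 2.35
tcp_pos: [359.3, -310.5, 44.6]
tool_rot: [[0.006, 1.0, 0.0], [1.0, -0.006, -0.0], [-0.0, 0.0, -1.0]]
contact_force: [-2.1, 0.4, 8.2]
grip_width: 0.637
grasp_force: 20.0
```

Request:
{"api": "servo_tool", "payload": {"steps": [0,0,0,0,0,10,0.6,0,0,0,0,0,40,0.6,0,0,0,0,0,70,0.6,0,0,0,8,20,100,0.6,0,0,0,24,60,110,0.6]}}

```text
time_s: 2.98
tcp_pos: [383.8, -250.9, 156.4]
tool_rot: [[0.009, 1.0, 0.002], [1.0, -0.009, -0.002], [-0.002, 0.002, -1.0]]
contact_force: [-0.1, 0.6, -2.1]
grip_width: 0.634
grasp_force: 20.0
```

Request:
{"api": "servo_tool", "payload": {"steps": [0,0,0,19,50,0,0.6,0,0,0,38,100,0,0.6,0,0,0,57,150,0,0.6,0,0,0,76,200,0,0.6,0,0,0,95,250,0,0.6]}}

```text
time_s: 3.6
tcp_pos: [478.7, 1.4, 154.9]
tool_rot: [[0.006, 1.0, 0.001], [1.0, -0.006, -0.0], [-0.0, 0.001, -1.0]]
contact_force: [0.7, -0.8, -0.9]
grip_width: 0.633
grasp_force: 20.0
```

Request:
{"api": "servo_tool", "payload": {"steps": [0,0,0,17,45,0,0.6,0,0,0,34,90,0,0.6,0,0,0,46,125,0,0.6,0,0,0,51,140,0,0.6,0,0,0,51,140,0,0.6]}}

```text
time_s: 4.22
tcp_pos: [529.1, 140.1, 154.2]
tool_rot: [[0.005, 1.0, -0.0], [1.0, -0.005, 0.0], [0.0, -0.0, -1.0]]
contact_force: [-0.2, -0.2, -2.0]
grip_width: 0.63
grasp_force: 20.0
```

Request:
{"api": "servo_tool", "payload": {"steps": [0,0,0,0,3,-40,0.6,0,0,0,0,3,-75,0.6,0,0,0,0,3,-98,0.6,0,0,0,0,3,-105,0.6,0,0,0,0,3,-107,0.6]}}

```text
time_s: 4.85
tcp_pos: [529.4, 141.9, 47.5]
tool_rot: [[0.007, 1.0, 0.0], [1.0, -0.007, -0.0], [-0.0, 0.0, -1.0]]
contact_force: [-0.1, -0.0, -1.6]
grip_width: 0.629
grasp_force: 20.0
```

Request:
{"api": "servo_tool", "payload": {"steps": [0,0,0,0,0,-1,0.6,0,0,0,0,0,-2,0.6,0,0,0,0,0,-2,0.6]}}

```text
time_s: 5.22
tcp_pos: [529.5, 142.8, 45.5]
tool_rot: [[0.006, 1.0, 0.001], [1.0, -0.006, 0.0], [0.0, 0.001, -1.0]]
contact_force: [0.0, 0.0, -0.8]
grip_width: 0.634
grasp_force: 20.0
```

Request:
{"api": "servo_tool", "payload": {"steps": [0,0,0,0,0,-1,0.6,0,0,0,0,0,-1,0.6,0,0,0,0,0,-1,-0.5,0,0,0,0,0,-1,-0.8,0,0,0,0,0,-1,-0.8]}}

```text
time_s: 5.85
tcp_pos: [529.3, 142.8, 44.1]
tool_rot: [[0.006, 1.0, -0.0], [1.0, -0.006, 0.0], [0.0, -0.0, -1.0]]
contact_force: [-0.1, -0.7, -0.4]
grip_width: 0.892
grasp_force: 0.0
```

Request:
{"api": "servo_tool", "payload": {"steps": [0,0,0,0,0,0,-0.8,0,0,0,0,0,40,-0.8,0,0,0,0,0,80,-0.8,0,0,0,-40,35,110,-0.8,0,0,0,-80,70,110,-0.8]}}

```text
time_s: 6.48
tcp_pos: [449.5, 214.0, 156.2]
tool_rot: [[0.007, 1.0, 0.003], [1.0, -0.007, 0.001], [0.001, 0.003, -1.0]]
contact_force: [0.0, 0.8, -0.9]
grip_width: 0.898
grasp_force: 0.0
```

Request:
{"api": "servo_tool", "payload": {"steps": [0,0,0,-35,33,0,-0.8,0,0,0,-70,66,-20,-0.8,0,0,0,-90,86,-50,-0.8,0,0,0,-90,86,-60,-0.8,0,0,0,-90,86,-60,-0.8]}}

```text
time_s: 7.1
tcp_pos: [359.4, 298.2, 93.8]
tool_rot: [[0.006, 1.0, -0.001], [1.0, -0.006, -0.001], [-0.001, -0.001, -1.0]]
contact_force: [-0.3, -0.4, -0.1]
grip_width: 0.9
grasp_force: 0.0
```

Request:
{"api": "servo_tool", "payload": {"steps": [0,0,0,0,0,-40,-0.5,0,0,0,0,0,-70,0,0,0,0,0,0,-83,0.2,0,0,0,0,0,-83,0.2,0,0,0,0,0,-83,0.2]}}

```text
time_s: 7.72
tcp_pos: [360.0, 299.1, 12.2]
tool_rot: [[0.007, 1.0, 0.001], [1.0, -0.007, 0.001], [0.001, 0.001, -1.0]]
contact_force: [-0.5, -1.0, -0.4]
grip_width: 0.414
grasp_force: 0.0
```

Request:
{"api": "servo_tool", "payload": {"steps": [0,0,0,0,1,0,0.5,0,0,0,0,1,0,0.8,0,0,0,0,1,0,0.8,0,0,0,0,1,0,0.8,0,0,0,0,1,0,0.8], "newtons": 12}}

```text
time_s: 8.35
tcp_pos: [359.8, 300.2, 11.9]
tool_rot: [[0.006, 1.0, 0.001], [1.0, -0.006, 0.001], [0.001, 0.001, -1.0]]
contact_force: [-0.2, -1.4, 9.8]
grip_width: 0.294
grasp_force: 12.0
```

Request:
{"api": "servo_tool", "payload": {"steps": [0,0,0,0,0,10,0.8,0,0,0,0,0,40,0.8,0,0,0,0,0,80,0.8,0,0,0,0,-10,120,0.8,0,0,0,20,-35,130,0.8]}}

```text
time_s: 8.98
tcp_pos: [379.4, 266.1, 144.2]
tool_rot: [[0.003, 1.0, 0.003], [1.0, -0.003, 0.002], [0.002, 0.003, -1.0]]
contact_force: [0.4, -0.6, -0.3]
grip_width: 0.296
grasp_force: 12.0
```

Request:
{"api": "servo_tool", "payload": {"steps": [0,0,0,35,-45,0,0.8,0,0,0,70,-90,0,0.8,0,0,0,105,-135,0,0.8,0,0,0,135,-175,0,0.8,0,0,0,150,-192,0,0.8]}}

```text
time_s: 9.6
tcp_pos: [530.4, 70.2, 141.7]
tool_rot: [[0.009, 1.0, 0.0], [1.0, -0.009, -0.0], [-0.0, 0.0, -1.0]]
contact_force: [-0.0, 0.8, -1.0]
grip_width: 0.293
grasp_force: 12.0
```

Request:
{"api": "servo_tool", "payload": {"steps": [0,0,0,0,0,0,0.8,0,0,0,0,0,0,0.8]}}

```text
time_s: 9.85
tcp_pos: [528.6, 74.1, 141.4]
tool_rot: [[0.005, 1.0, -0.0], [1.0, -0.005, 0.001], [0.001, -0.0, -1.0]]
contact_force: [0.6, 0.3, -0.4]
grip_width: 0.298
grasp_force: 12.0
```

Request:
{"api": "servo_tool", "payload": {"steps": [0,0,0,1,0,-45,0.8,0,0,0,1,0,-90,0.8,0,0,0,1,0,-118,0.8,0,0,0,1,0,-126,0.8,0,0,0,1,0,-128,0.8]}}

```text
time_s: 10.48
tcp_pos: [530.2, 73.7, 13.7]
tool_rot: [[0.005, 1.0, 0.0], [1.0, -0.005, 0.0], [0.0, 0.0, -1.0]]
contact_force: [0.3, -0.5, 0.2]
grip_width: 0.294
grasp_force: 12.0
```

Request:
{"api": "servo_tool", "payload": {"steps": [0,0,0,0,0,-1,0.8,0,0,0,0,0,-2,0.8,0,0,0,0,0,-2,0.8,0,0,0,0,0,-2,0.2,0,0,0,0,0,-2,0]}}

```text
time_s: 11.1
tcp_pos: [530.4, 72.7, 11.4]
tool_rot: [[0.006, 1.0, 0.0], [1.0, -0.006, 0.0], [0.0, 0.0, -1.0]]
contact_force: [-0.0, -0.1, 0.1]
grip_width: 0.47
grasp_force: 0.0
```

Request:
{"api": "servo_tool", "payload": {"steps": [0,0,0,0,0,0,0,0,0,0,0,0,30,0,0,0,0,0,0,80,-0.2,0,0,0,0,0,130,-0.5,0,0,0,30,20,160,-0.8]}}

```text
time_s: 11.72
tcp_pos: [560.3, 91.6, 173.9]
tool_rot: [[0.008, 1.0, 0.002], [1.0, -0.008, -0.001], [-0.001, 0.002, -1.0]]
contact_force: [0.9, -0.0, -0.8]
grip_width: 0.773
grasp_force: 0.0
```

Request:
{"api": "servo_tool", "payload": {"steps": [0,0,-1.3,30,20,0,-0.8,0,0,-2.6,60,45,0,-0.8,0,0,-3.9,90,70,-10,-0.8,0,0,-5.2,110,85,-20,-0.8,0,0,-6.5,124,98,-20,-0.8]}}

```text
time_s: 12.35
tcp_pos: [684.4, 191.3, 149.7]
tool_rot: [[0.795, 0.606, -0.002], [0.606, -0.795, -0.0], [-0.002, -0.001, -1.0]]
contact_force: [-0.9, -0.6, 0.5]
grip_width: 0.904
grasp_force: 0.0
```

Request:
{"api": "servo_tool", "payload": {"steps": [0,0,-1.3,0,0,0,-0.8,0,0,-2.6,0,0,0,-0.8,0,0,-3.9,0,0,0,-0.8,0,0,-4.75,0,0,0,-0.8,0,0,-4.75,0,0,0,-0.8]}}

```text
time_s: 12.98
tcp_pos: [684.1, 190.9, 151.0]
tool_rot: [[1.0, -0.005, -0.0], [-0.005, -1.0, -0.0], [-0.0, 0.0, -1.0]]
contact_force: [0.2, 0.0, -0.9]
grip_width: 0.902
grasp_force: 0.0
```

Request:
{"api": "servo_tool", "payload": {"steps": [0,0,0,0,-1,-45,-0.8,0,0,0,0,-1,-90,-0.8,0,0,0,0,-1,-120,-0.8,0,0,0,0,-1,-134,-0.8,0,0,0,0,-1,-134,-0.3]}}

```text
time_s: 13.6
tcp_pos: [684.0, 189.7, 16.8]
tool_rot: [[1.0, -0.005, -0.001], [-0.005, -1.0, -0.0], [-0.001, 0.0, -1.0]]
contact_force: [-0.1, 0.7, 0.1]
grip_width: 0.826
grasp_force: 0.0
```

Request:
{"api": "servo_tool", "payload": {"steps": [0,0,0,0,0,0,0.2,0,0,0,0,0,0,0.4,0,0,0,0,0,0,0.4,0,0,0,0,0,0,0.4,0,0,0,0,0,0,0.4], "newtons": 20}}

```text
time_s: 14.22
tcp_pos: [684.8, 190.0, 18.1]
tool_rot: [[1.0, -0.006, 0.001], [-0.006, -1.0, 0.0], [0.001, -0.0, -1.0]]
contact_force: [-1.2, -0.3, 6.3]
grip_width: 0.527
grasp_force: 20.0
```

Request:
{"api": "servo_tool", "payload": {"steps": [0,0,0,0,0,10,0.4,0,0,0,0,0,40,0.4,0,0,0,0,-20,70,0.4,0,0,0,-15,-60,80,0.4,0,0,0,-30,-105,80,0.4]}}

```text
time_s: 14.85
tcp_pos: [654.4, 84.3, 98.8]
tool_rot: [[1.0, -0.005, 0.002], [-0.005, -1.0, 0.001], [0.002, -0.001, -1.0]]
contact_force: [0.8, -1.0, -1.6]
grip_width: 0.528
grasp_force: 20.0
```

Request:
{"api": "servo_tool", "payload": {"steps": [0,0,0,-12,-45,0,0.4,0,0,0,-20,-80,0,0.4,0,0,0,-24,-99,0,0.4,0,0,0,-24,-99,-20,0.4,0,0,0,-24,-99,-50,0.4]}}

```text
time_s: 15.48
tcp_pos: [631.0, -12.3, 46.4]
tool_rot: [[1.0, -0.005, 0.002], [-0.005, -1.0, 0.001], [0.002, -0.001, -1.0]]
contact_force: [1.8, 0.8, -0.9]
grip_width: 0.53
grasp_force: 20.0
```

Request:
{"api": "servo_tool", "payload": {"steps": [0,0,0,0,0,-20,0.4,0,0,0,0,0,-27,0.4,0,0,0,0,0,-29,0.4,0,0,0,0,0,-30,0.4,0,0,0,0,0,-30,0.4]}}

```text
time_s: 16.1
tcp_pos: [630.8, -13.7, 17.9]
tool_rot: [[1.0, -0.006, 0.001], [-0.006, -1.0, 0.0], [0.001, -0.0, -1.0]]
contact_force: [-2.3, 2.4, 4.1]
grip_width: 0.529
grasp_force: 20.0
```

Contact is felt, so release and rise, turning towards the plate.

Request:
{"api": "servo_tool", "payload": {"steps": [0,0,0,0,0,0,0.4,0,0,0,0,0,0,0,0,0,0,0,0,0,-0.4,0,0,0,0,0,0,-0.4,0,0,0,0,0,40,-0.4]}}

```text
time_s: 16.73
tcp_pos: [628.4, -14.4, 55.1]
tool_rot: [[1.0, -0.006, -0.005], [-0.006, -1.0, -0.0], [-0.005, 0.0, -1.0]]
contact_force: [0.6, -1.0, 0.6]
grip_width: 0.703
grasp_force: 0.0
```

Request:
{"api": "servo_tool", "payload": {"steps": [0,0,0,0,0,55,-0.5,0,0,0,0,0,100,-0.5,0,0,0,0,-40,110,-0.5,0,0,0,10,-90,90,-0.5,0,0,0,20,-140,50,-0.5]}}

```text
time_s: 17.35
tcp_pos: [651.4, -154.3, 109.9]
tool_rot: [[1.0, -0.006, 0.004], [-0.006, -1.0, -0.001], [0.004, 0.001, -1.0]]
contact_force: [-0.6, 0.4, -0.7]
grip_width: 0.75
grasp_force: 0.0
```

Request:
{"api": "servo_tool", "payload": {"steps": [0,0,0,0,-30,0,-0.8,0,0,0,0,-52,0,-0.8,0,0,0,0,-52,-40,-0.8,0,0,0,0,-52,-80,-0.8,0,0,0,0,-52,-95,-0.8]}}

```text
time_s: 17.98
tcp_pos: [649.2, -203.7, 12.0]
tool_rot: [[1.0, -0.005, -0.002], [-0.005, -1.0, 0.001], [-0.002, -0.001, -1.0]]
contact_force: [0.6, 0.3, 0.2]
grip_width: 0.901
grasp_force: 0.0
```

Request:
{"api": "servo_tool", "payload": {"steps": [0,0,0,0,0,-6,-0.8,0,0,0,0,0,-10,-0.8,0,0,0,0,0,-10,-0.5,0,0,0,0,0,-10,-0.3], "newtons": 8}}

```text
time_s: 18.48
tcp_pos: [650.4, -204.6, 4.4]
tool_rot: [[1.0, -0.006, 0.001], [-0.006, -1.0, -0.0], [0.001, 0.0, -1.0]]
contact_force: [-0.5, 1.0, 0.7]
grip_width: 0.726
grasp_force: 0.0
```

Request:
{"api": "servo_tool", "payload": {"steps": [0,0,0,0,-1,0,0,0,0,0,0,-1,0,0.4,0,0,0,0,-1,0,0.4,0,0,0,0,-1,0,0.4,0,0,0,0,-1,0,0.4]}}

```text
time_s: 19.1
tcp_pos: [650.2, -205.5, 4.1]
tool_rot: [[1.0, -0.006, 0.001], [-0.006, -1.0, -0.0], [0.001, -0.0, -1.0]]
contact_force: [-1.9, 1.6, 5.7]
grip_width: 0.632
grasp_force: 8.0
```

Request:
{"api": "servo_tool", "payload": {"steps": [0,0,0,0,0,5,0.4,0,0,0,0,0,20,0.4,0,0,0,0,0,50,0.4,0,0,0,0,0,90,0.4,0,0,0,0,0,110,0.4]}}

```text
time_s: 19.73
tcp_pos: [650.8, -205.8, 116.6]
tool_rot: [[1.0, -0.006, 0.003], [-0.006, -1.0, -0.001], [0.003, 0.001, -1.0]]
contact_force: [-0.7, -0.2, 0.8]
grip_width: 0.635
grasp_force: 8.0
```

Run:
```python
from h import *
cap("b"); a=cv2.imread("pics/b_top.png"); b=cv2.imread("pics/b_scene.png")
A=cv2.resize(a[120:330,150:510],(600,350)); B=cv2.resize(b[60:380,120:560],(600,436))[:250]
cv2.imwrite("pics/c2.png",np.clip(np.vstack([A,B])*1.5,0,255).astype(np.uint8))
print(ctrl.get_obs()["tcp_pos"])
```

```text
[ 651.13893588 -205.87737942  116.38260232]
```

View pics/c2.png

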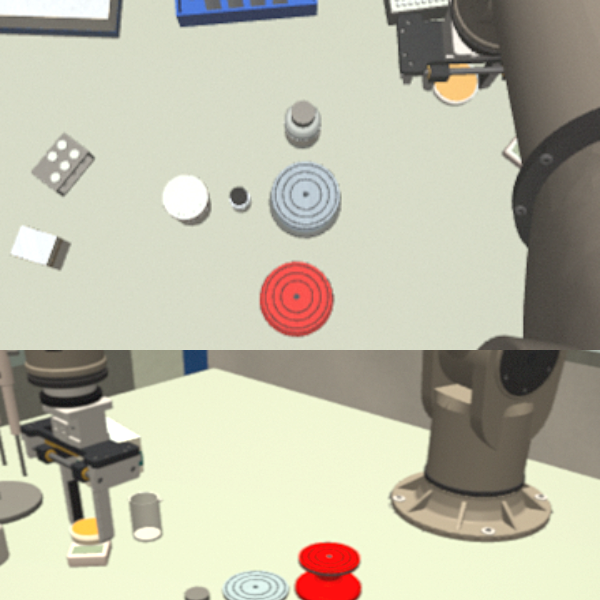

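Picture: the plate is level in the fingers at (90,527). Above, the pot (185,198), vial (239,198), turntable (305,195) and bottle (303,122) stand upright in place. Now the plate goes onto the platform.

Request:
{"api": "servo_tool", "payload": {"steps": [0,0,0,-15,25,0,0.4,0,0,0,-42,66,0,0.4,0,0,0,-69,109,0,0.4,0,0,0,-95,150,0,0.4,0,0,0,-114,180,0,0.4]}}

```text
time_s: 20.45
tcp_pos: [534.1, -23.8, 112.6]
tool_rot: [[1.0, -0.005, -0.002], [-0.005, -1.0, 0.0], [-0.002, -0.0, -1.0]]
contact_force: [0.6, 0.1, -0.6]
grip_width: 0.632
grasp_force: 8.0
```

Request:
{"api": "servo_tool", "payload": {"steps": [0,0,0,-7,11,0,0.4,0,0,0,-7,11,-15,0.4,0,0,0,-7,11,-30,0.4,0,0,0,-7,11,-42,0.4,0,0,0,-7,11,-48,0.4]}}

```text
time_s: 21.08
tcp_pos: [528.5, -15.0, 64.1]
tool_rot: [[1.0, -0.007, -0.002], [-0.007, -1.0, 0.0], [-0.002, 0.0, -1.0]]
contact_force: [1.7, 0.6, -0.8]
grip_width: 0.635
grasp_force: 8.0
```

Request:
{"api": "servo_tool", "payload": {"steps": [0,0,0,1,0,0,0.4,0,0,0,1,0,-1,0.4,0,0,0,1,0,-2,0.4,0,0,0,1,0,-2,0.4]}}

```text
time_s: 21.58
tcp_pos: [530.0, -14.5, 63.7]
tool_rot: [[1.0, -0.006, 0.0], [-0.006, -1.0, 0.0], [0.0, -0.0, -1.0]]
contact_force: [0.5, -0.5, -0.9]
grip_width: 0.634
grasp_force: 8.0
```

Request:
{"api": "servo_tool", "payload": {"steps": [0,0,0,0,0,-1,0.4,0,0,0,0,0,-1,0.4,0,0,0,0,0,-1.5,0.4,0,0,0,0,0,-1.5,0.4]}}

```text
time_s: 22.08
tcp_pos: [529.9, -14.5, 62.1]
tool_rot: [[1.0, -0.006, 0.0], [-0.006, -1.0, 0.0], [0.0, -0.0, -1.0]]
contact_force: [-0.1, 0.0, 0.2]
grip_width: 0.635
grasp_force: 8.0
```

Request:
{"api": "servo_tool", "payload": {"steps": [0,0,0,0,0,-0.5,0.4,0,0,0,0,0,-0.5,0.1,0,0,0,0,0,-0.5,-0.6,0,0,0,0,0,-0.5,-0.6,0,0,0,0,0,-0.5,-0.6]}}

```text
time_s: 22.7
tcp_pos: [529.9, -14.5, 61.5]
tool_rot: [[1.0, -0.006, -0.0], [-0.006, -1.0, 0.0], [-0.0, -0.0, -1.0]]
contact_force: [0.0, -0.2, -0.1]
grip_width: 0.799
grasp_force: 0.0
```

Request:
{"api": "servo_tool", "payload": {"steps": [0,0,0,0,0,10,-0.6,0,0,0,0,0,50,-0.6,0,0,1.3,0,-20,90,-0.6,0,0,2.6,-10,-70,110,-0.6,0,0,3.9,-20,-120,110,-0.6]}}

```text
time_s: 23.32
tcp_pos: [512.0, -130.1, 173.8]
tool_rot: [[0.869, 0.495, 0.003], [0.495, -0.869, -0.001], [0.003, 0.002, -1.0]]
contact_force: [1.3, 0.6, 0.7]
grip_width: 0.798
grasp_force: 0.0
```

Request:
{"api": "servo_tool", "payload": {"steps": [0,0,1.3,-10,-50,0,-0.6,0,0,2.6,-20,-100,0,-0.6,0,0,3.9,-30,-150,0,-0.6,0,0,5.2,-35,-185,0,-0.6,0,0,6.5,-35,-193,0,-0.6]}}

```text
time_s: 23.95
tcp_pos: [475.1, -325.1, 171.9]
tool_rot: [[0.163, 0.987, -0.0], [0.987, -0.163, -0.001], [-0.001, 0.0, -1.0]]
contact_force: [0.2, 1.3, -0.1]
grip_width: 0.802
grasp_force: 0.0
```

Request:
{"api": "servo_tool", "payload": {"steps": [0,0,1.2,0,-1,0,-0.6,0,0,1.2,0,-1,-45,-0.6,0,0,1.2,0,-1,-85,-0.6,0,0,1.2,0,-1,-85,-0.6]}}

```text
time_s: 24.45
tcp_pos: [474.8, -322.2, 84.8]
tool_rot: [[-0.002, 1.0, -0.004], [1.0, 0.002, 0.002], [0.002, -0.004, -1.0]]
contact_force: [0.2, -0.5, -0.4]
grip_width: 0.801
grasp_force: 0.0
```

Request:
{"api": "servo_tool", "payload": {"steps": [0,0,0,0,0,-35,-0.6,0,0,0,0,0,-64,-0.6,0,0,0,0,0,-64,-0.3,0,0,0,0,0,-64,0,0,0,0,0,0,-64,0.2]}}

```text
time_s: 25.08
tcp_pos: [477.2, -323.6, 24.2]
tool_rot: [[-0.002, 1.0, 0.002], [1.0, 0.002, -0.001], [-0.001, 0.002, -1.0]]
contact_force: [1.7, 0.1, 8.1]
grip_width: 0.524
grasp_force: 8.0
```

Request:
{"api": "servo_tool", "payload": {"steps": [0,0,0,0,0,0,0.4,0,0,0,0,0,0,0.4,0,0,0,0,0,0,0.4,0,0,0,0,0,0,0.4], "newtons": 10}}

```text
time_s: 25.58
tcp_pos: [477.3, -323.6, 24.2]
tool_rot: [[-0.002, 1.0, 0.002], [1.0, 0.002, -0.001], [-0.001, 0.002, -1.0]]
contact_force: [-1.3, -0.1, 11.5]
grip_width: 0.527
grasp_force: 10.0
```

Request:
{"api": "servo_tool", "payload": {"steps": [0,0,0,0,0,10,0.4,0,0,0,0,0,30,0.4,0,0,0,0,0,50,0.4,0,0,0,6,25,60,0.4,0,0,0,16,65,60,0.4]}}

```text
time_s: 26.2
tcp_pos: [492.8, -258.8, 84.3]
tool_rot: [[0.001, 1.0, 0.002], [1.0, -0.001, -0.002], [-0.001, 0.002, -1.0]]
contact_force: [-0.1, 0.4, -0.5]
grip_width: 0.525
grasp_force: 9.9
```

Request:
{"api": "servo_tool", "payload": {"steps": [0,0,0,11,45,0,0.4,0,0,0,22,90,0,0.4,0,0,0,32,130,0,0.4,0,0,0,36,147,0,0.4,0,0,0,36,147,0,0.4]}}

```text
time_s: 26.82
tcp_pos: [528.6, -110.5, 83.0]
tool_rot: [[-0.003, 1.0, 0.001], [1.0, 0.003, -0.0], [-0.0, 0.001, -1.0]]
contact_force: [-1.1, -0.9, 0.2]
grip_width: 0.524
grasp_force: 9.9
```

Request:
{"api": "servo_tool", "payload": {"steps": [0,0,0,1,-1,-25,0.4,0,0,0,1,-1,-45,0.4,0,0,0,1,-1,-54,0.4,0,0,0,1,-1,-57,0.4,0,0,0,1,-1,-57,0.4]}}

```text
time_s: 27.45
tcp_pos: [529.4, -112.5, 25.8]
tool_rot: [[-0.001, 1.0, 0.0], [1.0, 0.001, -0.0], [-0.0, 0.0, -1.0]]
contact_force: [0.8, 0.3, -0.7]
grip_width: 0.525
grasp_force: 9.9
```

Request:
{"api": "servo_tool", "payload": {"steps": [0,0,0,0,0,-1,0.4,0,0,0,0,0,-1.5,0.4,0,0,0,0,0,-1.5,0.4]}}

```text
time_s: 27.82
tcp_pos: [529.5, -112.0, 24.3]
tool_rot: [[-0.002, 1.0, 0.0], [1.0, 0.002, -0.0], [-0.0, 0.0, -1.0]]
contact_force: [-1.8, -0.4, 4.9]
grip_width: 0.522
grasp_force: 9.9
```

Contact with the bench. Release, rise and move off for a look.

Request:
{"api": "servo_tool", "payload": {"steps": [0,0,0,0,0,0,0.2,0,0,0,0,0,0,-0.4,0,0,0,0,0,0,-0.4,0,0,0,0,0,0,-0.4,0,0,0,0,0,40,-0.4]}}

```text
time_s: 28.45
tcp_pos: [527.4, -111.6, 62.2]
tool_rot: [[-0.002, 1.0, -0.005], [1.0, 0.002, 0.001], [0.001, -0.005, -1.0]]
contact_force: [-0.2, -1.1, -0.1]
grip_width: 0.696
grasp_force: 0.0
```

Request:
{"api": "servo_tool", "payload": {"steps": [0,0,0,0,0,50,-0.4,0,0,0,0,0,100,-0.4,0,0,0,-20,-50,120,-0.4,0,0,0,-40,-100,120,-0.4,0,0,0,-60,-155,120,-0.4]}}

```text
time_s: 29.08
tcp_pos: [468.7, -268.2, 184.4]
tool_rot: [[-0.003, 1.0, 0.001], [1.0, 0.003, -0.0], [-0.0, 0.001, -1.0]]
contact_force: [0.5, -0.5, 0.2]
grip_width: 0.708
grasp_force: 0.0
```

Request:
{"api": "servo_tool", "payload": {"steps": [0,0,0,-15,-55,0,-0.4,0,0,0,-30,-110,0,-0.4,0,0,0,-45,-165,0,-0.4,0,0,0,-60,-200,0,-0.4,0,0,0,-60,-200,0,-0.4]}}

```text
time_s: 29.7
tcp_pos: [407.1, -469.7, 183.4]
tool_rot: [[0.003, 1.0, -0.001], [1.0, -0.003, -0.0], [-0.0, -0.001, -1.0]]
contact_force: [0.8, 0.9, -0.7]
grip_width: 0.702
grasp_force: 0.0
```

Run:
```python
from h import *
cap("d"); a=cv2.imread("pics/d_top.png"); b=cv2.imread("pics/d_scene.png")
A=cv2.resize(a[120:330,150:510],(600,350)); B=cv2.resize(b[140:380,120:560],(600,250*600//458))[:250]
cv2.imwrite("pics/c3.png",np.clip(np.vstack([A,B])*1.5,0,255).astype(np.uint8))
P=pts("d","top").reshape(-1,3);S=pts("d","scene").reshape(-1,3)
for n,x,y,z,r in [("turn",529.5,-15,58,60),("plate",529.5,-15,73,45),("pot",529.5,143,72,38),("vial",529.5,74,57,22),("beaker",529.5,-115,70,34),("bottle",630,-15,95,30),("timer",588,-333,22,60),("carton",476,338,65,40),("rack",593,313,42,50)]:
    o=[]
    for Q,dz in((P,3.5),(S,0.5)):
        q=Q[(np.hypot(Q[:,0]-x,Q[:,1]-y)<r)&(abs(Q[:,2]-z-dz)<5)]
        o+=[len(q)]+([np.round(cv2.minEnclosingCircle(q[:,:2].astype(np.float32))[0],1),np.median(q[:,2]).round(1)] if len(q)>4 else [])
    print(n,*o)
```

```text
turn 649 [529.8 -15.9] 59.1 569 [528.1 -12.4] 57.4
plate 533 [531.4 -17.3] 74.3 479 [529.4 -15.1] 72.3
pot 536 [530.  140.5] 73.3 635 [528.6 143.2] 71.5
vial 82 [532.6  72.2] 58.3 99 [530.2  73.7] 56.0
beaker 85 [ 530.1 -115.8] 71.1 137 [ 527.5 -114.5] 68.4
bottle 145 [631.1 -16.5] 96.2 176 [629.  -13.5] 93.9
timer 635 [ 587.4 -333.9] 23.5 414 [ 586.3 -332.3] 21.4
carton 382 [476.8 337.6] 65.8 635 [474.8 339.8] 64.1
rack 181 [591.2 311. ] 42.3 568 [590.9 317.3] 39.2
```

View pics/c3.png

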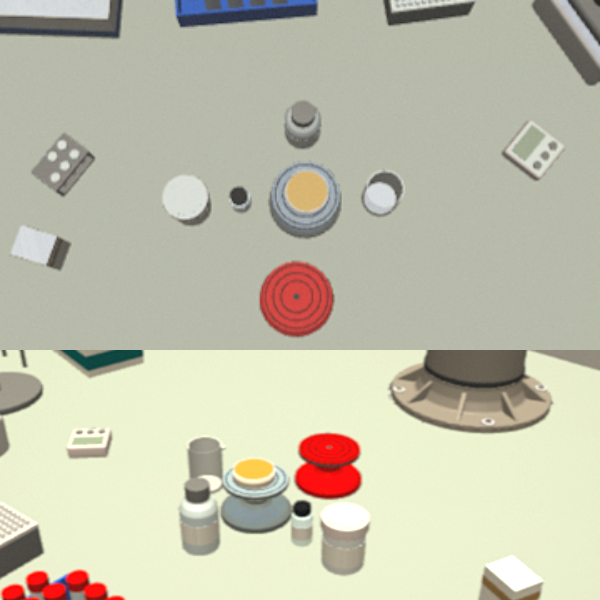

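The picture shows the pot (185,198), vial (239,198), plate centred on the turntable (306,192), beaker (383,195) and bottle behind (303,122). All stand upright, and every measurement is within tolerance.

```bash
python3 -c "
from workcell import ctrl; print(ctrl.hand_in())"
```

```text
the job is handed in; nothing more can be done
None
```

The bench is set out and handed in at about 30 s: pot, vial, turntable with the plate on it, and beaker in one row, with the bottle behind. All five measured within tolerance in both views, and the timer, carton and rack are where they were; the judge's result was not shown.

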